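# Level the sprung sample shelf with a spirit level

## Task

Put the yellow spirit level down in the guide slot of the plywood shelf, its end up against the aluminium stop, and press it down so that the sprung shelf sits home on its frame and shows how far out of level it is. Then turn the orange knob of the levelling foot until the bubble lies between the two black lines while the level is pressed, and finish still pressing the level down like that, shelf home and bubble between the lines, without letting go. Leave the bottle, the earth block and the red book where they are.

Things in the scene. Friction and masses are not known exactly. Their poses are not given: they have to be found in the camera images.
- stand: Levelling stand, 110 x 315 mm, fixed. Origin on the bench under its middle, z up; y runs along it from the levelling foot (y = -135 mm) to the pivot (y = +125 mm, 55 mm high). A frame tilts about the pivot (axis along x), carried by the foot at the other end. On it lies the plywood shelf, 92 x 215 x 12 mm, top about 75 mm over the bench, sprung up at the foot end (see shelf).
- slot (a point): Point on the shelf's top where the middle of the level's underside belongs when its end touches the stop, 20 mm to +y of the stand's middle. y runs along the slot away from the foot, z is the shelf's upward normal. The slot is 28 mm wide between two guide rails, 12 mm high, their upper 5 mm flared outwards to 38 mm, 44 mm wide over all, from y = -77 to +38 mm of this point, open at the +y end.
- knob (a point): Grip point of the levelling foot's knob, on its upright axis, about 106 mm over the bench, 155 mm to -y of slot. Its orange grip is a bar 46 mm long along this point's x, 12 mm thick (y), 36 mm high, from 24 mm below this point to 12 mm above; under it a black hub, 36 mm across. The point turns with the knob. Stiff (0.08 N m), stays where left.
- level: Yellow spirit level, 160 x 24 x 45 mm (x, y, z), about 0.25 kg, standing loose on the bench. Origin at the centre of its underside, x along it. Its middle 68 mm is only 30 mm high and carries the green vial, top 45 mm up; the ends are 45 mm high with black press pads centred 57 mm from the middle. Same both ways round.
- bubble (a joint): Place of the pale bubble along the level's x axis, given as an angle, rad: 0.01 is 1 mm, plus is towards +x (it moves on a slight arc of 100 mm radius), 0 midway between the two black lines. The lines are 20 mm apart, the bubble 14 mm long, so within +-0.03 it lies between them. It drifts to the higher end, 0.057 (5.7 mm) per 0.01 rad of tilt, and settles in about 1 s.
- shelf (a joint): How far the springs hold the shelf up off its frame, rad about the pivot: 0 is home, 0.010 fully lifted (2 mm at the stop; this raises the foot end and moves the bubble 5.7 mm towards it). With the level in the slot, 5 to 6 N of push on its middle (4 N on its foot end, 12 N on the other) brings it home; it lifts again when let go.
- bottle: Clear plastic bottle, 66 mm across, 200 mm high, origin at its base. A bystander.
- earth_block: Reddish earth block, 140 x 70 x 50 mm, origin at its base. A bystander.
- book: Red book, 154 x 214 x 26 mm, lying flat, origin at its base. A bystander.
- stop (a point): Middle of the lower edge of the stop's face that the level's end touches, on the shelf's top, 80 mm to -y of slot. The stop is an aluminium bar across the slot's foot end, 50 mm wide, 10 mm thick, 14 mm high.
- foot (a point): Bottom of the levelling foot, on the bench under the knob. Turning the knob clockwise seen from above raises this end of frame and shelf: 2.8 mm at the knob, 0.0106 rad of tilt, so 6 mm of bubble travel per radian of knob. At the start this end is too low: with the shelf home, 1.2 to 2.3 rad clockwise are needed.
Not all that is in view belongs to the job. Several things look just like the level: the one meant starts farthest from the robot's base.

How it is judged:
On the way:
1. the level is seated in the slot against the stop and pressed so that the shelf is home, the bubble still outside the lines (y of level in the frame of slot between -0.004 and 0.006 m and x of level in the frame of slot between -0.004 and 0.004 m and z of level in the frame of slot below 0.003 m and contact force between the fingers and level above 1 N and value of joint shelf below 0.002 rad and (value of joint bubble below -0.04 rad or value of joint bubble above 0.04 rad)), for 0.2 s.
At the end, for the whole second after the job is handed in: The gripper is still pressing on the level (over 1 N), the shelf is home (under 0.002 rad), the level is seated in the slot (within 4 mm across, 6 mm of the stop, 3 mm of the shelf), at rest, and the bubble is within 3 mm of the middle, that is between the lines (y of level in the frame of slot between -0.004 and 0.006 m and x of level in the frame of slot between -0.004 and 0.004 m and z of level in the frame of slot below 0.003 m and angle between the x axis of level and the y axis of slot, either way round below 0.06 rad and contact force between the fingers and level above 1 N and value of joint shelf below 0.002 rad and value of joint bubble between -0.03 and 0.03 rad and linear speed of level below 0.02 m/s); the arm keeps its last pose, push and grip.
It fails at once if the bottle is shifted or tipped (distance of bottle from where it was at the start of the episode above 0.03 m or angle between bottle's own z axis and vertical above 0.5 rad).
It fails at once if the earth block is shifted (distance of earth_block from where it was at the start of the episode above 0.03 m).
It fails at once if the book is shifted (distance of book from where it was at the start of the episode above 0.03 m).
It also fails if it takes over 72 s, if anything falls off the work surface, if the arm or the gripper's body presses on something with over 40 N, if the wrist force passes 120 N, or if a joint passes its speed limit or range.

## Robot

A 6-joint arm with a two-finger parallel gripper is mounted at the origin on the work surface. World frame = base frame: x ahead of the robot, y to its left, z up, the work surface at z = 0. Lengths are in m, angles in rad, forces in N, time in s.
With the tool pointing down it reaches from about 0.25 to 0.775 m from the base axis. Payload 4 kg.
Tool frame: the origin (TCP) lies at the very end of the fingers, on their centre line; the grasp point (between the pads) lies 19 mm behind it (robot.hold_point_z is the distance from the TCP to the grasp point, in m); z points along the fingers, y is the line along which they close (so a half turn about z gives the same grasp; the last joint's range is limited). The gripper opens to 94 mm and grips with 3 to 60 N. Pads are 16 mm wide; open, the fingers measure 119 mm over their backs; the gripper's body (75 mm by 177 mm) begins 78 mm behind the grasp point.
Start: joints at [-1.369, 0.087, 1.371, -0, 1.684, -0.103], TCP at [0.165, -0.525, 0.175] pointing down, gripper open.
Joint ranges: [-3.1, 3.1], [-0.76, 2.03], [0.27, 2.55], [-1.08, 4.22], [0.17, 2.65], [-2.57, 2.57]. Speed limits (rad/s): [2.79, 2.79, 3.14, 3.14, 3.14, 3.14].

## Interface

Orientations are given as [roll, pitch, yaw] about the fixed x, y, z axes, in that order (R = Rz(yaw) Ry(pitch) Rx(roll)).
In Python, from bench import robot gives the robot as it stands.
- The arm moves only by the tool carry_out, never from a script. Its argument "steps" is a list of rows, each a list of 3 entries, a list of its own where there are three numbers: the shift along the tool's x, y, z in m, then the turn about the tool's z in units of 10 degrees (1.0 is 10 degrees), then the closure, from -1 (fully open) to 1 (shut). In form: [[[tx, ty, tz], roll, jaw], ...]. A call has 1 to 10 rows; each row is the pose to reach, as a shift and turn from the pose commanded when the call began, along the tool's axes at that moment; what a row does not reach only later rows make up. A row lasts 1/8 s, in which the tool goes at most 62.5 mm and 10.7 degrees, less where a joint would pass 70% of its speed; a pose out of reach is approached as far as the arm can. A call with a gripper value outside its range is refused whole. The fingers move at their own pace and stop on an object; the grip force is fixed at half the most. Time passes only in rows, so rows that repeat a pose let the fingers close. It gives the time, the measured TCP pose, the force, the opening and the grip force at its end, in the units of the state.
- robot.get_obs(): the state, without advancing time (a new reading comes with each control period).
- robot.snapshot(name): name is "scene" or "top" or "wrist"; returns a dict with "image" (480x640x3 uint8, red, green, blue), "z_map" (480x640 float32, m along the optical axis (not along the pixel's ray), 0 where there is no reading), "mtx" (3x3 intrinsics, pixels), "R" (3x3) and "t" (3): a world point X has camera coordinates R X + t. Camera axes: x right, y down, z forward; pixel columns grow to the right and rows downward; lengths in m; the calibration is good to about 2 mm. A picture is of the moment at which its call begins.
- robot.close_job(): hands the job in; it is judged then, once.
The state is a dict: "time": time; "joint_positions": joint angles; "qvel": joint speeds; "joint_torque": joint torques, N m; "tool_pos": TCP position; "ee_rot": TCP orientation; "wrist_force": force on the tool from outside, world axes, zero at the start; "wrist_torque": the same for the moment, N m; "width": finger opening in m; "finger_force": force on a finger pad.
Only numpy, scipy, OpenCV 4.12 (cv2) and the standard library are available. Lean on these libraries where they do the work, as an engineer would, in place of code of your own. Each camera call takes 0.05 s, during which the arm holds its last target. There are 200 camera calls.

## Working session

There is one attempt and no reset: what is moved stays moved. The work goes in short steps, Python scripts to look and compute and a tool call to move; the robot and the scene stay as the last step left them, time stands still between calls to the robot, and variables do not carry over. Pictures are saved under pics/ and viewed, at most 11 in all, crops included, and the job is handed in when it is done.

Besides the shell and the picture viewer there is one more tool, called after "Request:" as a command line: name --argument value ..., lists and objects as JSON in quotes. carry_out: Moves the arm, as the interface text tells. Its arguments: {"type":"object","properties":{"steps":{"type":"array","items":{"type":"array"}}},"required":["steps"]}

```bash
mkdir -p pics; ls
cat > h.py <<'E'
import numpy as np,cv2
from bench import robot
def snap(n,f=None):
    s=robot.snapshot(n)
    if f: cv2.imwrite('pics/'+f,s['image'][:,:,::-1])
    np.savez('last_%s.npz'%n,**s); return s
def w(s,u,v,z=None):
    K=s['mtx'];R=s['R'];t=s['t'];r=np.linalg.solve(K,[u,v,1.])
    c=-R.T@t; d=R.T@r
    if z is None: return c+d*s['z_map'][int(v),int(u)]
    return c+d*(z-c[2])/d[2]
def px(s,X):
    q=s['mtx']@(s['R']@np.array(X)+s['t']); return q[:2]/q[2]
E
python3 - <<'E'
from h import *
snap('top','top1.png');snap('scene','sc1.png')
o=robot.get_obs();print(o)
E
```

```text
pics
{'time': 0.1, 'joint_positions': array([-1.36911715e+00,  8.78763264e-02,  1.37209880e+00, -1.03485527e-06,
        1.68363150e+00, -1.03099207e-01]), 'qvel': array([-0.00214614, -0.00080274, -0.00344805,  0.00138089, -0.00068774,
       -0.00056488]), 'joint_torque': array([ 1.85123041e-03, -3.41251123e+01, -3.03302264e+01,  7.20580970e-02,
        3.04039847e-02, -9.78363596e-05]), 'tool_pos': array([ 0.16492641, -0.5240952 ,  0.1743261 ]), 'ee_rot': array([-3.13958927e+00, -2.06248245e-04,  3.04778066e-01]), 'wrist_force': array([0.35118794, 0.25104834, 0.29195637]), 'wrist_torque': array([ 0.01592721,  0.03491615, -0.02358362]), 'finger_force': 0.0, 'width': 0.09386968639994538}
```

View pics/top1.png

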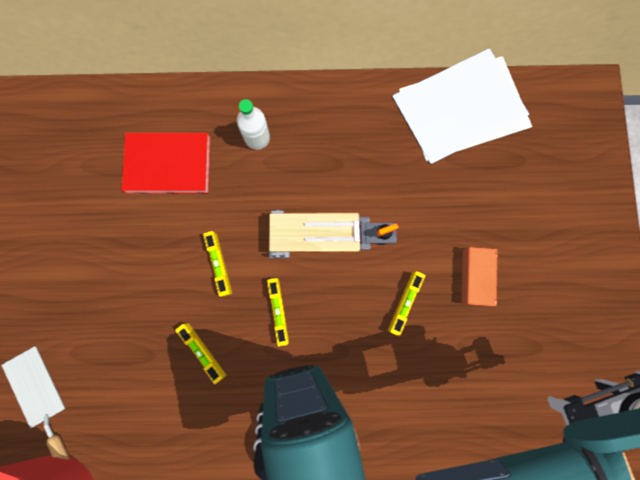

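View pics/sc1.png

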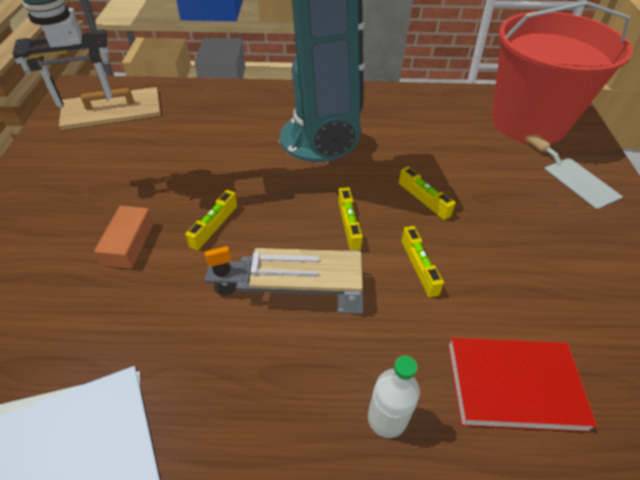

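The top view shows four levels, centred at about (217,264), (278,312), (407,303) and (200,352). The shelf spans (270..360, 212..252), the stop is at about (357,230), and the orange knob is at about (387,231).

Run:
```python
from h import *
s=np.load('last_top.npz'); im=s['image']
hsv=cv2.cvtColor(im,cv2.COLOR_RGB2HSV)
m=cv2.inRange(hsv,(22,150,100),(75,255,255))
n,l,st,c=cv2.connectedComponentsWithStats(cv2.morphologyEx(m,cv2.MORPH_CLOSE,np.ones((9,9))))
for i in range(1,n):
  if st[i,4]>300:
    ys,xs=np.where((l==i))
    P=np.array([w(s,x,y,.04)[:2] for x,y in zip(xs,ys)],np.float32)
    r=cv2.minAreaRect(P); b=cv2.boxPoints(r)
    print(c[i],'ctr',np.round(r[0],4),'size',np.round(r[1],3),r[2],'dist',np.hypot(*r[0]))
for u,v,z in [(270,214,.075),(270,252,.075),(359,213,.075),(359,251,.075),(357,231,.089),(378,234,.118),(398,227,.118),(306,223,.087),(306,240,.087),(354,223,.087),(354,240,.087)]: print(u,v,w(s,u,v,z),w(s,u,v))
cr=im[195:270,255:415]; cv2.imwrite('pics/c1.png',cv2.resize(cr,None,fx=5,fy=5,interpolation=cv2.INTER_CUBIC)[:,:,::-1])
```

```text
[217.08194774 263.38836105] ctr [0.4521 0.2285] size [0.164 0.033] 14.917486190795898 dist 0.5065793080718676
[406.00579374 303.05098494] ctr [ 0.3461 -0.2324] size [0.032 0.162] 64.45774841308594 dist 0.4169224095386719
[277.6057572  311.55068836] ctr [0.3318 0.0805] size [0.163 0.03 ] 8.707684516906738 dist 0.3414179268702534
[200.58178054 352.30848861] ctr [0.2399 0.2662] size [0.162 0.036] 36.85812759399414 dist 0.3582976274170384
270 214 [0.56445901 0.09330079 0.075     ] [0.56402609 0.09308526 0.07718816]
270 252 [0.47225766 0.09388465 0.075     ] [0.47926289 0.1001535  0.01171097]
359 213 [ 0.56247062 -0.12152886  0.075     ] [ 0.57690659 -0.12923289  0.00133398]
359 251 [ 0.47026714 -0.11832454  0.075     ] [ 0.47822996 -0.12575653  0.00181548]
357 231 [ 0.5164493  -0.11382177  0.089     ] [ 0.51637122 -0.11377194  0.08950538]
378 234 [ 0.50398869 -0.15901882  0.118     ] [ 0.50633758 -0.16135665  0.10198225]
398 227 [ 0.51934245 -0.20578279  0.118     ] [ 0.53903614 -0.22916032 -0.00373769]
306 223 [0.53852092 0.00662781 0.087     ] [0.53807508 0.00658519 0.08954307]
306 240 [0.49771283 0.00735519 0.087     ] [0.49920601 0.00754639 0.07604455]
354 223 [ 0.53615872 -0.10754039  0.087     ] [ 0.53652567 -0.10773633  0.08487958]
354 240 [ 0.49536433 -0.10618784  0.087     ] [ 0.49567871 -0.10640152  0.08465476]
```

View pics/c1.png

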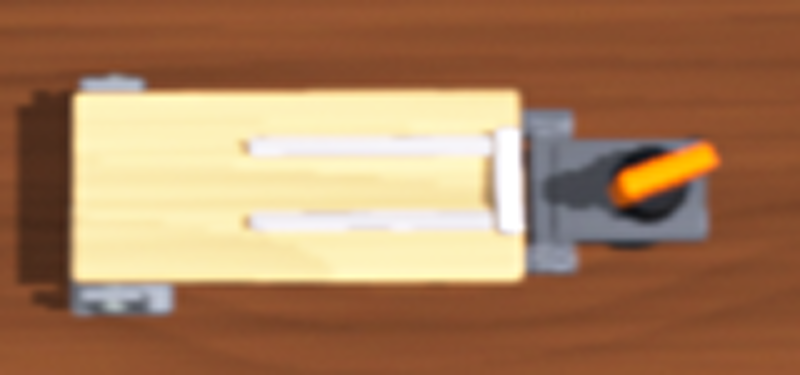

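```bash
cat >> h.py <<'E'
def go(p,yaw):
    o=robot.get_obs(); y0=o['ee_rot'][2]; d=np.array(p)-o['tool_pos']
    c,s=np.cos(y0),np.sin(y0)
    print('t',o['time'],'shift',np.round([c*d[0]+s*d[1],s*d[0]-c*d[1],-d[2]],4),'turn',round(-np.degrees(yaw-y0)/10,3),'F',np.round(o['wrist_force'],1),'tcp',np.round(o['tool_pos'],4),np.round(o['ee_rot'],3),'w',o['width'])
E
python3 -c "
from h import *
go([.452,.2285,.17],.26)"
```

```text
t 0.1 shift [ 0.4997 -0.6318  0.0043] turn 0.257 F [0.4 0.3 0.3] tcp [ 0.1649 -0.5241  0.1743] [-3.14  -0.     0.305] w 0.09386968639994538
```

Request:
carry_out --steps '[[[0.25,-0.316,-0.01],0.13,-1],[[0.5,-0.632,0.0],0.26,-1],[[0.5,-0.632,0.0],0.26,-1],[[0.5,-0.632,0.0],0.26,-1],[[0.5,-0.632,0.0],0.26,-1],[[0.5,-0.632,0.0],0.26,-1],[[0.5,-0.632,0.0],0.26,-1],[[0.5,-0.632,0.0],0.26,-1],[[0.5,-0.632,0.0],0.26,-1],[[0.5,-0.632,0.0],0.26,-1]]'

```text
time: 1.35
tool_pos: [0.388, 0.0613, 0.1756]
ee_rot: [3.141, -0.001, 0.26]
wrist_force: [1.2, -0.1, 0.5]
width: 0.0942
finger_force: 0.0
```

```bash
python3 -c "
from h import *
go([.452,.2285,.17],.26)"
```

```text
t 1.35 shift [ 0.1048 -0.1451  0.0056] turn -0.001 F [ 1.2 -0.1  0.5] tcp [0.388  0.0613 0.1756] [ 3.141e+00 -1.000e-03  2.600e-01] w 0.0942366211037506
```

Request:
carry_out --steps '[[[0.105,-0.145,0.006],0,-1],[[0.105,-0.145,0.006],0,-1],[[0.105,-0.145,0.006],0,-1],[[0.105,-0.145,0.006],0,-1],[[0.105,-0.145,0.006],0,-1],[[0.105,-0.145,0.006],0,-1]]'

```text
time: 2.1
tool_pos: [0.452, 0.2251, 0.17]
ee_rot: [3.141, -0.0, 0.258]
wrist_force: [-0.4, 0.4, 0.4]
width: 0.0938
finger_force: 0.0
```

```bash
python3 -c "
from h import *
go([.452,.2285,.17],.26)
s=snap('wrist','w1.png')
hsv=cv2.cvtColor(s['image'],cv2.COLOR_RGB2HSV)
m=cv2.inRange(hsv,(22,150,100),(75,255,255))
m=cv2.morphologyEx(m,cv2.MORPH_CLOSE,np.ones((35,35)))
n,l,st,c=cv2.connectedComponentsWithStats(m)
for i in range(1,n):
  if st[i,4]>3000:
    ys,xs=np.where(l==i); ys,xs=ys[::7],xs[::7]
    P=np.array([w(s,x,y,.045)[:2] for x,y in zip(xs,ys)],np.float32); r=cv2.minAreaRect(P); print(c[i],st[i],r)
"
```

```text
t 2.1 shift [ 0.0009 -0.0033  0.    ] turn -0.013 F [-0.4  0.4  0.4] tcp [0.452  0.2251 0.17  ] [ 3.141 -0.     0.258] w 0.0938195567427385
[309.50864445 211.04334753] [ 296  133   27  161 3991] ((0.453335702419281, 0.23201154172420502), (0.15868070721626282, 0.02422749251127243), 14.994155883789062)
```

View pics/w1.png

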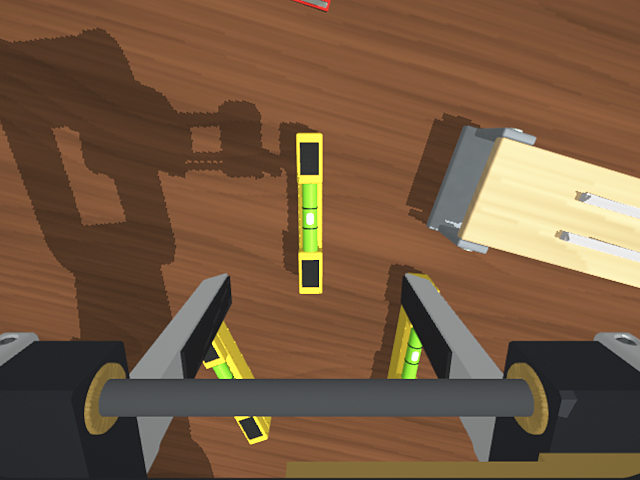

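The wrist view shows the target level centred at (310,212) and parallel to the image's vertical. The other two levels are clear of the fingers.

Request:
carry_out --steps '[[[0.003,-0.006,0.06],-0.02,-1],[[0.003,-0.006,0.11],-0.02,-1],[[0.003,-0.006,0.154],-0.02,-1],[[0.003,-0.006,0.154],-0.02,-1],[[0.003,-0.006,0.154],-0.02,-1]]'

```text
time: 2.78
tool_pos: [0.455, 0.2328, 0.0179]
ee_rot: [-3.141, -0.003, 0.262]
wrist_force: [0.1, -0.2, 0.4]
width: 0.094
finger_force: 0.0
```

```bash
python3 -c "
from h import *
go([.4533,.232,.016],.262)"
```

```text
t 2.775 shift [-0.0018  0.0004  0.0019] turn -0.0 F [ 0.1 -0.2  0.4] tcp [0.455  0.2328 0.0179] [-3.141e+00 -3.000e-03  2.620e-01] w 0.0940331318172691
```

Request:
carry_out --steps '[[[-0.001,0.0,0.0],0,0.5],[[-0.001,0.0,0.001],0,1],[[-0.001,0.0,0.001],0,1],[[-0.001,0.0,0.001],0,1],[[-0.001,0.0,0.001],0,1],[[-0.001,0.0,0.001],0,1],[[-0.001,0.0,0.001],0,1],[[-0.001,0.0,0.001],0,1]]'

```text
time: 3.78
tool_pos: [0.4525, 0.2326, 0.0147]
ee_rot: [3.141, 0.0, 0.263]
wrist_force: [0.1, -1.1, 0.2]
width: 0.0176
finger_force: 0.0
```

```bash
python3 -c "
from h import *
go([.517,-.01,.17],1.551)"
```

```text
t 3.775 shift [-0.0008  0.251  -0.1553] turn -7.38 F [ 0.1 -1.1  0.2] tcp [0.4525 0.2326 0.0147] [3.141 0.    0.263] w 0.017558917046939494
```

```bash
python3 -c "
from h import *
s=snap('wrist','w2.png')
o=robot.get_obs();print(o['width'],o['finger_force'])"
```

```text
0.013354505851417644 0.0
```

View pics/w2.png

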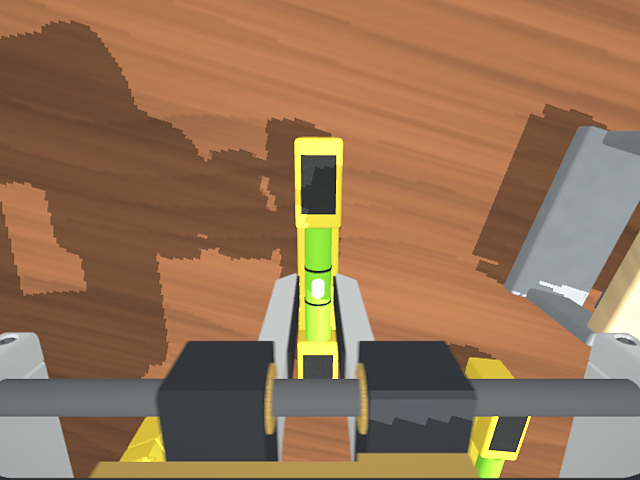

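The fingers straddle the level's middle (vial at (318,285)) and are still closing, so I'll let them finish.

Request:
carry_out --steps '[[[0,0,0],0,1],[[0,0,0],0,1],[[0,0,0],0,1],[[0,0,0],0,1]]'

```text
time: 4.32
tool_pos: [0.4525, 0.2326, 0.0147]
ee_rot: [3.141, 0.0, 0.263]
wrist_force: [-0.5, -0.1, 0.2]
width: 0.0006
finger_force: 0.0
```

```bash
python3 -c "
from h import *
s=snap('wrist')
cv2.imwrite('pics/w3.png',cv2.resize(s['image'][220:400,220:420],None,fx=3,fy=3)[:,:,::-1])
go([.517,-.01,.17],1.551)"
```

```text
t 4.375 shift [-0.0008  0.251  -0.1553] turn -7.38 F [-0.2 -0.2  0.6] tcp [0.4525 0.2326 0.0147] [3.141 0.    0.263] w 0.00027088454349723777
```

View pics/w3.png

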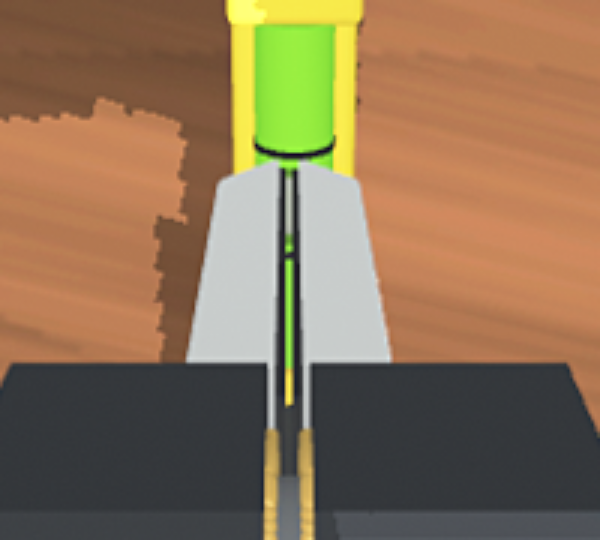

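```bash
python3 -c "
from h import *
s=np.load('last_wrist.npz')
o=robot.get_obs();print(px(s,o['tool_pos']), px(s,o['tool_pos']+[0,0,.03]))
for u,v in [(318,185),(305,185),(331,185),(318,145),(318,262),(300,262),(335,262),(300,300),(335,300),(317,300),(310,290),(300,335),(318,220)]: print(u,v,w(s,u,v))
print('cam',-s['R'].T@s['t'])
t=snap('top')
for u,v in [(217,263),(210,238),(223,290)]: print(w(t,u,v))
print(px(t,o['tool_pos']))
"
```

```text
[316.56290257 268.29800827] [316.75571887 288.17169118]
318 185 [0.50787341 0.24690354 0.04617367]
305 185 [0.50612958 0.25321679 0.04584394]
331 185 [0.50943892 0.24050265 0.04511167]
318 145 [0.52663824 0.25197196 0.04465448]
318 262 [0.4676784  0.23601288 0.04503482]
300 262 [0.45989285 0.24464905 0.03080913]
335 262 [0.46498951 0.22489066 0.03027966]
300 300 [0.45937811 0.24251966 0.07763573]
335 300 [0.46340642 0.2270625  0.07741259]
317 300 [0.45981816 0.23459408 0.07436168]
310 290 [0.46052223 0.23826422 0.06691063]
300 335 [0.4594086  0.24130198 0.10635804]
318 220 [0.49026261 0.24213096 0.04554325]
cam [0.53163367 0.25471138 0.22444288]
[0.43898971 0.19621812 0.18369326]
[0.51357297 0.24481772 0.04309511]
[0.38548173 0.21187028 0.04200576]
[217.18089202 263.54454723]
```

```bash
python3 -c "
from h import *
s=np.load('last_wrist.npz')
for u in (302,310,326,331):
  for v in range(270,292,3): print(u,v,np.round(w(s,u,v),4),s['image'][v,u])
"
```

```text
302 270 [0.455  0.2422 0.03  ] [250 237  78]
302 273 [0.4534 0.2418 0.0304] [250 236  78]
302 276 [0.5316 0.2547 0.2244] [240 227 141]
302 279 [0.459  0.2424 0.0525] [201 205 204]
302 282 [0.4594 0.2423 0.0572] [201 205 204]
302 285 [0.4597 0.2423 0.0616] [200 205 204]
302 288 [0.4593 0.2421 0.0641] [200 205 204]
302 291 [0.4588 0.2418 0.0665] [200 204 203]
310 270 [0.4619 0.239  0.0445] [40 44 41]
310 273 [0.4599 0.2384 0.0437] [182 243 141]
310 276 [0.4603 0.2385 0.049 ] [202 206 205]
310 279 [0.4603 0.2384 0.053 ] [201 206 205]
310 282 [0.4605 0.2384 0.0573] [202 206 205]
310 285 [0.4607 0.2384 0.0615] [203 207 206]
310 288 [0.4607 0.2383 0.0649] [201 205 204]
310 291 [0.4605 0.2383 0.0681] [202 206 206]
326 270 [0.4642 0.2306 0.0447] [20  3 40]
326 273 [0.4623 0.23   0.0441] [151 248  55]
326 276 [0.4624 0.2302 0.0487] [206 202 214]
326 279 [0.4626 0.2304 0.0533] [201 205 204]
326 282 [0.4623 0.2304 0.0565] [201 205 204]
326 285 [0.462  0.2304 0.0598] [200 205 204]
326 288 [0.4623 0.2306 0.064 ] [201 205 204]
326 291 [0.4624 0.2308 0.0678] [201 205 204]
331 270 [0.4593 0.2257 0.0296] [255 238  73]
331 273 [0.4574 0.2251 0.0295] [249 231  73]
331 276 [0.4559 0.2248 0.0304] [243 230  86]
331 279 [0.4631 0.2278 0.053 ] [200 204 205]
331 282 [0.463  0.2279 0.0567] [200 204 203]
331 285 [0.4631 0.2281 0.0607] [200 204 204]
331 288 [0.4629 0.2282 0.064 ] [201 205 204]
331 291 [0.4623 0.2282 0.0662] [200 205 204]
```

```bash
python3 -c "
from h import *
s=snap('scene'); o=robot.get_obs(); p=px(s,o['tool_pos']); print(p, px(s,o['tool_pos']+[0,0,.032]),o['joint_positions'],o['ee_rot'])
u,v=p.astype(int); 
cv2.imwrite('pics/s2.png',cv2.resize(s['image'][v-80:v+40,u-80:u+80],None,fx=5,fy=5,interpolation=cv2.INTER_CUBIC)[:,:,::-1])
for dv in range(-40,12,3): print(v+dv,np.round(w(s,u,v+dv),3),s['image'][v+dv,u])
"
```

```text
[420.53786142 262.20089319] [423.41007301 252.63361737] [ 3.63477554e-01  8.61850732e-02  1.69846882e+00 -8.10144010e-05
  1.35696766e+00  1.67130776e+00] [3.14151098e+00 2.08138775e-05 2.62983314e-01]
222 [ 0.314  0.252 -0.004] [118 106  98]
225 [ 0.328  0.25  -0.001] [106  80  62]
228 [0.488 0.2   0.159] [75 75 77]
231 [0.348 0.247 0.001] [108  84  69]
234 [ 0.354  0.247 -0.003] [122  98  77]
237 [ 0.364  0.246 -0.002] [141 131  97]
240 [0.449 0.219 0.082] [153 147 122]
243 [0.45  0.221 0.074] [129 135 130]
246 [0.452 0.222 0.067] [118 120 121]
249 [0.458 0.222 0.064] [119 120 122]
252 [0.462 0.222 0.059] [119 130 118]
255 [0.455 0.226 0.042] [104 142  67]
258 [0.458 0.227 0.036] [122 134   0]
261 [0.459 0.228 0.027] [142 132   0]
264 [0.468 0.227 0.028] [153 134   0]
267 [0.476 0.226 0.027] [145 127   0]
270 [0.477 0.228 0.019] [134 118   0]
273 [0.482 0.228 0.015] [133 116   0]
```

View pics/s2.png

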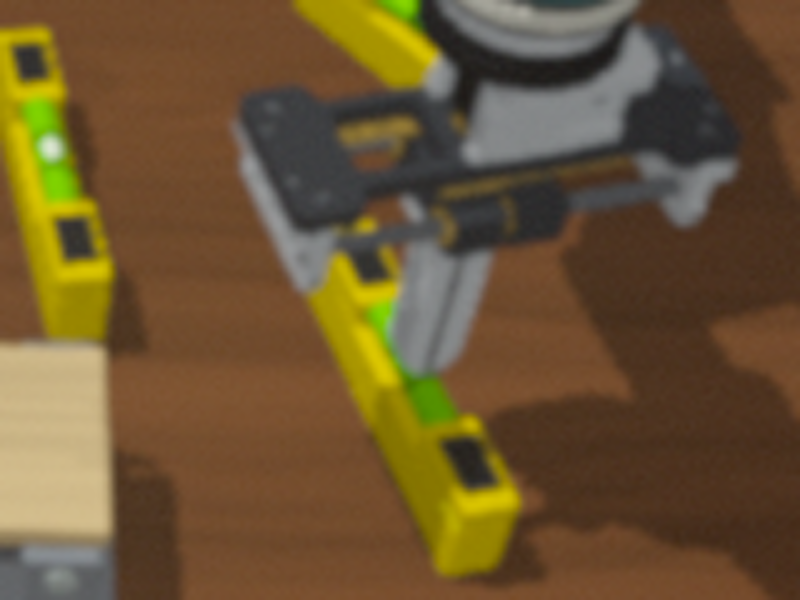

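The scene crop shows the closed fingertips resting just above the vial (about (430,370) in the crop). The true tips are therefore about 32 mm higher than the reported TCP. I'll treat that as a z offset and go lower, watching the force.

Request:
carry_out --steps '[[[0,0,0],0,-0.2],[[0,0,0],0,-0.2],[[0,0,0],0,-0.2],[[0,0,0],0,-0.2],[[0,0,0],0,-0.2],[[0,0,0],0,-0.2],[[0,0,0],0,-0.2],[[0,0,0.01],0,-0.2],[[0,0,0.015],0,-0.2],[[0,0,0.015],0,-0.2]]'

```text
time: 5.72
tool_pos: [0.4518, 0.2323, -0.0013]
ee_rot: [3.141, 0.002, 0.263]
wrist_force: [0.3, 0.2, 0.1]
width: 0.0567
finger_force: 0.0
```

```bash
python3 -c "
from h import *
go([.4533,.232,-.016],.262)"
```

```text
t 5.725 shift [0.0014 0.0007 0.0147] turn 0.005 F [0.3 0.2 0.1] tcp [ 0.4518  0.2323 -0.0013] [3.141e+00 2.000e-03 2.630e-01] w 0.05665932116934923
```

Reported z is about 0 with no contact, which fits the offset. I'll continue down and close.

Request:
carry_out --steps '[[[0.001,0,0.008],0,-0.2],[[0.001,0,0.014],0,-0.2],[[0.001,0,0.014],0,1],[[0.001,0,0.014],0,1],[[0.001,0,0.014],0,1],[[0.001,0,0.014],0,1],[[0.001,0,0.014],0,1],[[0.001,0,0.014],0,1]]'

```text
time: 6.72
tool_pos: [0.4539, 0.2327, -0.0139]
ee_rot: [3.141, -0.001, 0.263]
wrist_force: [0.9, -1.0, 1.5]
width: 0.0237
finger_force: 30.0
```

```bash
python3 -c "
from h import *
go([.517,-.01,.12],1.551)"
```

```text
t 6.725 shift [-0.0021  0.2507 -0.1339] turn -7.38 F [ 0.9 -1.   1.5] tcp [ 0.4539  0.2327 -0.0139] [ 3.141e+00 -1.000e-03  2.630e-01] w 0.02365979436597746
```

Request:
carry_out --steps '[[[0,0,-0.05],0,1],[[0,0,-0.1],0,1],[[0,0.05,-0.134],-1,1],[[0,0.1,-0.134],-2,1],[[-0.001,0.15,-0.134],-3,1],[[-0.001,0.2,-0.134],-4,1],[[-0.002,0.25,-0.134],-5,1],[[-0.002,0.25,-0.134],-6,1],[[-0.002,0.25,-0.134],-7,1],[[-0.002,0.25,-0.134],-7.38,1]]'

```text
time: 7.98
tool_pos: [0.5158, -0.0088, 0.1184]
ee_rot: [-3.139, -0.001, 1.553]
wrist_force: [-0.3, 0.5, -3.2]
width: 0.0236
finger_force: 30.0
```

Request:
carry_out --steps '[[[0,0,0],0,1],[[0,0,0],0,1]]'

```text
time: 8.22
tool_pos: [0.5162, -0.0088, 0.1191]
ee_rot: [-3.14, -0.0, 1.55]
wrist_force: [0.2, -0.4, -2.5]
width: 0.0239
finger_force: 30.0
```

```bash
python3 -c "
from h import *
go([.517,-.015,.09],1.551)
s=snap('wrist','w4.png')
K=snap('top')
"
```

```text
t 8.225 shift [-0.0062  0.0009  0.0291] turn -0.005 F [ 0.2 -0.4 -2.5] tcp [ 0.5162 -0.0088  0.1191] [-3.14 -0.    1.55] w 0.02385674894414847
```

View pics/w4.png

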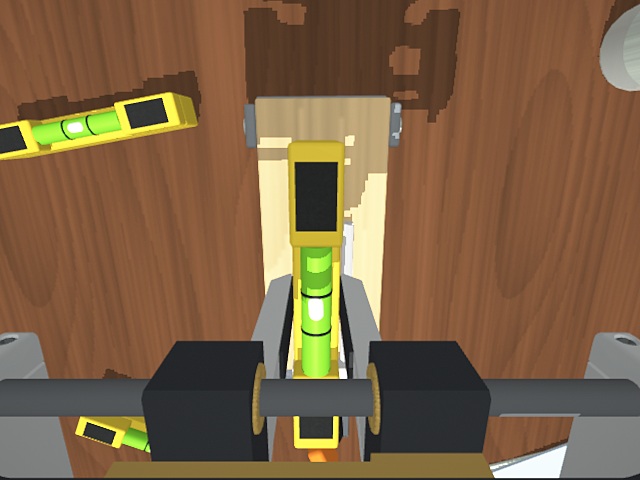

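The wrist view shows the held level (pads at (316,195) and (316,430)) over the shelf, whose edges are at columns 256 and 389 in row 97. Next I'll check how the level lines up with the slot.

```bash
python3 -c "
from h import *
s=np.load('last_wrist.npz')
for u,v in [(256,97),(389,97),(260,180),(387,180),(265,290),(383,290)]: print(u,v,w(s,u,v,.076),w(s,u,v))
z=w(s,316,180)[2];print('leveltop',z)
for u,v in [(290,145),(344,145),(291,240),(343,240),(294,446),(337,446)]: print(u,v,w(s,u,v,z))
for u,v in [(346,225),(353,225),(348,260),(353,260)]: print(w(s,u,v,.087),s['image'][v,u])
"
```

```text
256 97 [0.47806716 0.0979356  0.076     ] [0.46776292 0.10410303 0.00960871]
389 97 [0.56673813 0.09609316 0.076     ] [0.58138531 0.10250822 0.00106535]
260 180 [0.4771224  0.04286285 0.076     ] [0.47700325 0.04276921 0.07525035]
387 180 [0.5673977  0.04097385 0.076     ] [ 5.82550263e-01  3.08473401e-02 -4.99308248e-04]
265 290 [ 0.47542443 -0.0424341   0.076     ] [ 0.47500105 -0.04361547  0.0734442 ]
383 290 [ 0.56736764 -0.04437885  0.076     ] [ 0.58229232 -0.07980818  0.00060588]
leveltop 0.179632734374865
290 145 [0.50676716 0.06975313 0.17963273]
344 145 [0.52880467 0.06929341 0.17963273]
291 240 [0.50552438 0.02923717 0.17963273]
343 240 [0.5284341  0.02875507 0.17963273]
294 446 [ 0.50245121 -0.08539367  0.17963273]
337 446 [ 0.52534548 -0.08588727  0.17963273]
[0.53744341 0.01141104 0.087     ] [253 253 254]
[0.5423804 0.0113073 0.087    ] [200 185 168]
[ 0.53898343 -0.01487424  0.087     ] [245 245 244]
[ 0.54261501 -0.01495082  0.087     ] [253 241 194]
```

Request:
carry_out --steps '[[[-0.006,0.0035,0.02],-0.06,1],[[-0.006,0.0035,0.035],-0.06,1],[[-0.006,0.0035,0.043],-0.06,1],[[-0.006,0.0035,0.048],-0.06,1],[[-0.006,0.0035,0.052],-0.06,1],[[-0.006,0.0035,0.052],-0.06,1]]'

```text
time: 9.07
tool_pos: [0.5199, -0.015, 0.0678]
ee_rot: [3.142, 0.0, 1.561]
wrist_force: [-0.4, 0.1, -1.9]
width: 0.0234
finger_force: 30.0
```

```bash
python3 -c "
from h import *
go([.5195,-.027,.062],1.561)"
```

```text
t 9.075 shift [-0.012  -0.0003  0.0058] turn 0.003 F [-0.4  0.1 -1.9] tcp [ 0.5199 -0.015   0.0678] [3.142 0.    1.561] w 0.023448021594883472
```

Request:
carry_out --steps '[[[0,0,0.002],0,1],[[0,0,0.004],0,1],[[0,0,0.004],0,1]]'

```text
time: 9.45
tool_pos: [0.5198, -0.0151, 0.0636]
ee_rot: [-3.141, 0.0, 1.561]
wrist_force: [-0.1, -0.0, -2.2]
width: 0.0238
finger_force: 30.0
```

Request:
carry_out --steps '[[[0,0,0.001],0,1],[[0,0,0.002],0,1],[[0,0,0.002],0,1]]'

```text
time: 9.82
tool_pos: [0.5199, -0.0151, 0.0616]
ee_rot: [-3.141, 0.0, 1.561]
wrist_force: [-0.7, -0.1, -2.1]
width: 0.024
finger_force: 30.0
```

Request:
carry_out --steps '[[[0,0,0.001],0,1],[[0,0,0.0015],0,1],[[-0.004,0,0.0015],0,1],[[-0.008,0,0.0015],0,1],[[-0.01,0,0.0015],0,1],[[-0.01,0,0.0015],0,1]]'

```text
time: 10.58
tool_pos: [0.52, -0.0255, 0.0604]
ee_rot: [3.141, 0.001, 1.561]
wrist_force: [-0.1, 0.5, -2.0]
width: 0.0235
finger_force: 30.0
```

```bash
python3 -c "
from h import *
go([.5195,-.027,.062],1.561)
s=snap('wrist','w5.png')
for v in (190,): print(w(s,316,v))"
```

```text
t 10.575 shift [-0.0015 -0.0004 -0.0016] turn 0.0 F [-0.1  0.5 -2. ] tcp [ 0.52   -0.0255  0.0604] [3.141e+00 1.000e-03 1.561e+00] w 0.02353670073603443
[0.52002836 0.03440724 0.12095779]
```

View pics/w5.png

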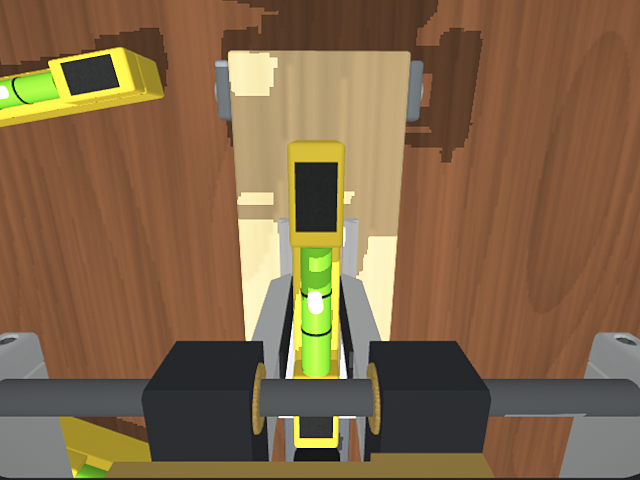

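The level sits between both rails (columns 283 and 351). It is still held by the gripper, and the bubble is at about (315,303). Next I'll slide it to the stop.

Request:
carry_out --steps '[[[-0.001,0,0],0,1],[[-0.002,0,0],0,1],[[-0.003,0,0.0],0,1],[[-0.003,0,0.0],0,1]]'

```text
time: 11.12
tool_pos: [0.5199, -0.0256, 0.0603]
ee_rot: [3.141, -0.005, 1.562]
wrist_force: [-0.1, 6.7, -0.5]
width: 0.0235
finger_force: 30.0
```

Request:
carry_out --steps '[[[0.002,0,0.002],0,1],[[0.002,0,0.004],0,1],[[0.002,0,0.005],0,1],[[0.002,0,0.005],0,1]]'

```text
time: 11.62
tool_pos: [0.5202, -0.0263, 0.0587]
ee_rot: [3.14, 0.001, 1.562]
wrist_force: [-5.9, 2.6, 13.2]
width: 0.0239
finger_force: 30.0
```

Request:
carry_out --steps '[[[0,-0.001,0.001],0,1],[[0,-0.001,0.001],0,1],[[0,-0.001,0.001],0,1],[[0,-0.001,0.001],0,1],[[0,-0.001,0.001],0,1],[[0,-0.001,0.001],0,1],[[0,-0.001,0.001],0,1],[[0,-0.001,0.001],0,1],[[0,-0.001,0.001],0,1],[[0,-0.001,0.001],0,1]]'

```text
time: 12.88
tool_pos: [0.5202, -0.0263, 0.0587]
ee_rot: [3.137, 0.001, 1.562]
wrist_force: [-5.5, 3.0, 14.2]
width: 0.0236
finger_force: 30.0
```

```bash
cat >> h.py <<'E'
def bub(s,u=316,r=(245,380),ztop=.118):
    im=s['image'].astype(int)
    for v in range(*r,2):
        print(v,im[v,u-3:u+4].mean(0).astype(int),round(w(s,u,v,ztop)[1],4))
E
python3 -c "
from h import *
go([.5195,-.0255,.062],1.561)
s=snap('wrist'); print(w(s,316,190),w(s,316,160),w(s,316,230)); bub(s)"
```

```text
t 12.875 shift [ 0.0008 -0.0007 -0.0033] turn 0.004 F [-5.5  3.  14.2] tcp [ 0.5202 -0.0263  0.0587] [3.137e+00 1.000e-03 1.562e+00] w 0.023613611431426262
[0.51925648 0.05717347 0.26831639] [0.52014362 0.04603726 0.11893116] [0.51986134 0.01641965 0.12036952]
245 [208 182  52] 0.0088
247 [188 165  48] 0.0079
249 [ 88 165  39] 0.007
251 [114 193  46] 0.006
253 [113 191  46] 0.0051
255 [113 191  46] 0.0041
257 [113 191  46] 0.0032
259 [104 181  41] 0.0022
261 [210 255  94] 0.0012
263 [201 254  89] 0.0003
265 [201 254  90] -0.0007
267 [200 254  89] -0.0017
269 [201 254  90] -0.0026
271 [202 254  90] -0.0036
273 [183 255  81] -0.0046
275 [111 189  45] -0.0056
277 [113 191  46] -0.0066
279 [113 191  46] -0.0076
281 [111 190  43] -0.0086
283 [137 199  86] -0.0096
285 [217 227 204] -0.0106
287 [228 232 218] -0.0116
289 [224 229 214] -0.0126
291 [222 228 210] -0.0136
293 [255 255 254] -0.0146
295 [255 255 254] -0.0156
297 [255 255 254] -0.0166
299 [255 255 254] -0.0177
301 [255 255 254] -0.0187
303 [255 255 255] -0.0197
305 [254 254 249] -0.0208
307 [194 254  74] -0.0218
309 [199 254  89] -
[... 205 characters left out ...]
-0.0314
327 [198 254  87] -0.0324
329 [198 254  87] -0.0335
331 [198 254  87] -0.0346
333 [193 255  83] -0.0357
335 [37 20 57] -0.0368
337 [144 240  73] -0.0379
339 [198 254  87] -0.039
341 [196 253  86] -0.0401
343 [196 253  86] -0.0412
345 [195 253  85] -0.0423
347 [195 253  86] -0.0434
349 [194 253  85] -0.0446
351 [194 253  85] -0.0457
353 [194 253  85] -0.0468
355 [194 253  85] -0.048
357 [193 253  84] -0.0491
359 [194 253  84] -0.0502
361 [193 253  84] -0.0514
363 [193 253  84] -0.0526
365 [192 253  83] -0.0537
367 [192 253  83] -0.0549
369 [192 253  83] -0.056
371 [191 253  83] -0.0572
373 [191 253  82] -0.0584
375 [187 254  83] -0.0596
377 [245 246  70] -0.0607
379 [34 40 66] -0.0619
```

Pressed home, the bubble lies around rows 284–306, centred about 11 mm towards the pivot from the middle. That means roughly 1.9 rad clockwise. I'll release and go to the knob.

Request:
carry_out --steps '[[[0,0.0,-0.003],0,1],[[0,0,-0.0035],0,0],[[0,0,-0.0035],0,0],[[0,0,-0.0035],0,0],[[0,0,-0.0035],0,0],[[0,0,-0.04],0,0],[[0,0,-0.09],0,-0.1],[[-0.05,0,-0.1],-1,-0.1],[[-0.1,-0.002,-0.1],-1.8,-0.1],[[-0.155,-0.004,-0.1],-1.8,-0.1]]'

```text
time: 14.18
tool_pos: [0.5135, -0.1823, 0.1545]
ee_rot: [3.141, 0.001, 1.877]
wrist_force: [1.2, -0.1, 0.3]
width: 0.0513
finger_force: 0.0
```

Request:
carry_out --steps '[[[0,0,0],0,-0.1],[[0,0,0],0,-0.1],[[0,0,0],0,-0.1]]'

```text
time: 14.55
tool_pos: [0.5135, -0.1797, 0.1542]
ee_rot: [3.141, -0.0, 1.877]
wrist_force: [0.2, -0.2, -0.8]
width: 0.0515
finger_force: 0.0
```

```bash
python3 -c "
from h import *
go([.516,-.181,.158],1.88)
s=snap('wrist','w6.png')
m=cv2.inRange(cv2.cvtColor(s['image'],cv2.COLOR_RGB2HSV),(8,170,100),(19,255,255))
n,l,st,c=cv2.connectedComponentsWithStats(m)
for i in range(1,n):
  if st[i,4]>200:
    ys,xs=np.where(l==i); zz=[w(s,x,y)[2] for x,y in zip(xs[::9],ys[::9])]
    k=[(x,y) for x,y in zip(xs,ys) if .112<w(s,x,y)[2]<.125]
    if len(k)<50: print(c[i],st[i],np.percentile(zz,[5,50,95]));continue
    P=np.array([w(s,x,y,.118)[:2] for x,y in k],np.float32); print(c[i],st[i],np.percentile(zz,[5,50,95]),cv2.minAreaRect(P))
"
```

```text
t 14.55 shift [-0.0019  0.002  -0.0038] turn -0.015 F [ 0.2 -0.2 -0.8] tcp [ 0.5135 -0.1797  0.1542] [ 3.141 -0.     1.877] w 0.05147779548432844
[322.41590214 233.35168196] [313 214  18  69 327] [0.0475838  0.11110463 0.11552414] ((0.5175879597663879, -0.18068987131118774), (0.011623485945165157, 0.04511353373527527), 18.155725479125977)
```

View pics/w6.png

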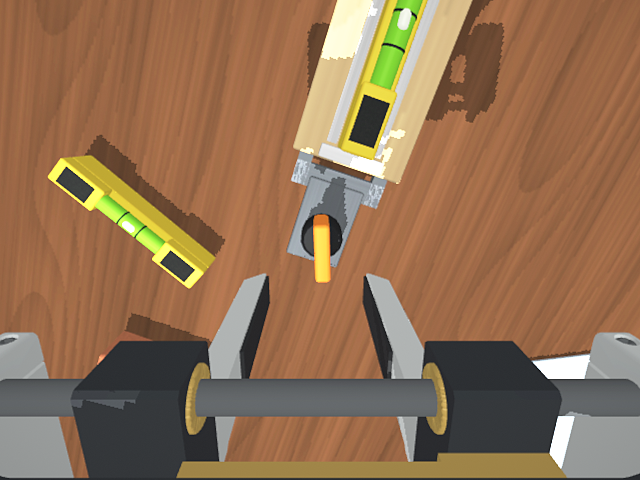

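The wrist view shows the orange bar at (322,245). It measures (0.5176, -0.1807) in the world, at 108°. I'll descend on it and grip.

Request:
carry_out --steps '[[[-0.002,0.0036,0.04],-0.06,-0.1],[[-0.002,0.0036,0.075],-0.06,-0.1],[[-0.002,0.0036,0.09],-0.06,-0.1],[[-0.002,0.0036,0.096],-0.06,-0.1],[[-0.002,0.0036,0.096],-0.06,1],[[-0.002,0.0036,0.096],-0.06,1],[[-0.002,0.0036,0.096],-0.06,1],[[-0.002,0.0036,0.096],-0.06,1],[[-0.002,0.0036,0.096],-0.06,1],[[-0.002,0.0036,0.096],-0.06,1]]'

```text
time: 15.85
tool_pos: [0.5189, -0.1817, 0.0589]
ee_rot: [3.138, 0.001, 1.886]
wrist_force: [4.4, 2.1, -0.0]
width: 0.0117
finger_force: 29.9
```

```bash
python3 -c "
from h import *
go([.5176,-.1807,.058],1.888)"
```

```text
t 15.85 shift [ 0.0014 -0.0009  0.0009] turn -0.009 F [ 4.4  2.1 -0. ] tcp [ 0.5189 -0.1817  0.0589] [3.138e+00 1.000e-03 1.886e+00] w 0.011723737214044001
```

Request:
carry_out --steps '[[[0,0,0],1,1],[[0,0,-0.0005],2,1],[[0,0,-0.001],3,1],[[0,0,-0.001],4,1],[[0,0,-0.001],4,1]]'

```text
time: 16.48
tool_pos: [0.5189, -0.1816, 0.0608]
ee_rot: [3.138, -0.001, 1.187]
wrist_force: [4.7, 1.9, 2.6]
width: 0.0118
finger_force: 30.0
```

```bash
python3 -c "
from h import *
go([.5185,-.181,.058],.0)"
```

```text
t 16.475 shift [ 0.0004 -0.0006  0.0028] turn 6.803 F [4.7 1.9 2.6] tcp [ 0.5189 -0.1816  0.0608] [ 3.138e+00 -1.000e-03  1.187e+00] w 0.011839892808198927
```

Request:
carry_out --steps '[[[0,0,-0.001],1,1],[[0,0,-0.0015],2,1],[[0,0,-0.002],3,1],[[0,0,-0.0025],4,1],[[0,0,-0.003],5,1],[[0,0,-0.0035],6,1],[[0,0,-0.004],6.8,1],[[0,0,-0.004],6.8,1],[[0,0,-0.004],6.8,1]]'

```text
time: 17.6
tool_pos: [0.519, -0.1811, 0.0641]
ee_rot: [-3.141, -0.003, 0.001]
wrist_force: [5.9, 2.2, 1.3]
width: 0.012
finger_force: 30.0
```

```bash
python3 -c "
from h import *
go([.5185,-.181,.058],.0)"
```

```text
t 17.6 shift [-0.0005 -0.0001  0.0061] turn 0.008 F [5.9 2.2 1.3] tcp [ 0.519  -0.1811  0.0641] [-3.141e+00 -3.000e-03  1.000e-03] w 0.011974198338713594
```

Request:
carry_out --steps '[[[0,0,0],0,0],[[0,0,0],0,0],[[0,0,0],0,0],[[0,0,0],0,0],[[0,0,-0.05],-0.5,0],[[0,0,-0.09],-1.5,-0.1],[[0,-0.04,-0.09],-2.5,-0.1],[[0,-0.08,-0.09],-3.5,-0.1],[[0.001,-0.12,-0.09],-4.5,-0.1],[[0.001,-0.155,-0.09],-5.5,-0.1]]'

```text
time: 18.85
tool_pos: [0.518, -0.0256, 0.1533]
ee_rot: [3.141, 0.0, 0.967]
wrist_force: [-0.4, -0.3, -0.1]
width: 0.0518
finger_force: 0.0
```

Request:
carry_out --steps '[[[0,0,0],-1,-0.1],[[0,0,0],-2,-0.1],[[0,0,0],-3,-0.1],[[0,0,0],-3.45,-0.1],[[0,0,0],-3.45,-0.1],[[0,0,0],-3.45,-0.1]]'

```text
time: 19.6
tool_pos: [0.5182, -0.0269, 0.1532]
ee_rot: [-3.142, 0.0, 1.562]
wrist_force: [0.2, -0.1, -0.5]
width: 0.0513
finger_force: 0.0
```

```bash
python3 -c "
from h import *
go([.5200,-.0260,.063],1.562)
s=snap('wrist'); u=316
for v in range(130,400,3):
  print(v,s['image'][v,u-1:u+2].mean(0).astype(int),np.round(w(s,u,v)[1:],3)) if 150<v<330 else 0
"
```

```text
t 19.6 shift [0.001  0.0018 0.0902] turn -0.0 F [ 0.2 -0.1 -0.5] tcp [ 0.5182 -0.0269  0.1532] [-3.142  0.     1.562] w 0.05127411376486048
151 [49 52 50] [0.044 0.121]
154 [51 53 52] [0.043 0.121]
157 [35 35 35] [0.041 0.123]
160 [33 34 34] [0.039 0.122]
163 [35 37 36] [0.037 0.122]
166 [32 34 33] [0.035 0.121]
169 [54 57 55] [0.033 0.121]
172 [52 55 53] [0.031 0.122]
175 [51 53 52] [0.029 0.121]
178 [51 53 52] [0.027 0.122]
181 [54 56 54] [0.025 0.122]
184 [55 56 55] [0.023 0.121]
187 [53 55 54] [0.021 0.122]
190 [45 49 51] [0.019 0.122]
193 [255 255  99] [0.016 0.12 ]
196 [255 252  94] [0.014 0.121]
199 [255 252  95] [0.012 0.123]
202 [255 247  81] [0.01 0.12]
205 [178 253  75] [0.008 0.121]
208 [178 252  75] [0.006 0.12 ]
211 [178 252  75] [0.004 0.122]
214 [179 252  76] [0.002 0.122]
217 [178 252  76] [-0.     0.121]
220 [179 252  76] [-0.003  0.121]
223 [179 252  76] [-0.005  0.12 ]
226 [180 252  76] [-0.007  0.121]
229 [180 252  76] [-0.009  0.122]
232 [180 252  76] [-0.012  0.121]
235 [177 255  75] [-0.013  0.122]
238 [128 218  64] [-0.016  0.121]
241 [181 252  77] [-0.018  0
[... 264 characters left out ...]
0.036  0.122]
268 [183 252  79] [-0.039  0.122]
271 [183 252  79] [-0.041  0.121]
274 [184 252  80] [-0.043  0.122]
277 [183 252  79] [-0.046  0.122]
280 [184 252  80] [-0.048  0.121]
283 [184 252  80] [-0.05   0.122]
286 [184 252  80] [-0.053  0.121]
289 [185 252  81] [-0.055  0.123]
292 [182 254  81] [-0.058  0.122]
295 [255 236  76] [-0.06   0.121]
298 [255 253 103] [-0.063  0.122]
301 [255 254 103] [-0.065  0.121]
304 [78 70 44] [-0.067  0.122]
307 [50 52 51] [-0.07   0.123]
310 [50 53 51] [-0.072  0.123]
313 [50 52 51] [-0.074  0.124]
316 [50 52 52] [-0.077  0.122]
319 [50 52 51] [-0.079  0.124]
322 [52 54 53] [-0.082  0.122]
325 [50 53 51] [-0.085  0.123]
328 [52 54 53] [-0.087  0.123]
```

Unpressed, the bubble is about 4.5 mm towards the foot. Pressing should bring it to about +1.2 mm. Regripping and pressing now.

Request:
carry_out --steps '[[[0.001,0.002,0.04],0,-0.1],[[0.001,0.002,0.075],0,-0.1],[[0.001,0.002,0.09],0,-0.1],[[0.001,0.002,0.09],0,-0.1],[[0.001,0.002,0.09],0,1],[[0.001,0.002,0.09],0,1],[[0.001,0.002,0.09],0,1],[[0.001,0.002,0.09],0,1],[[0.001,0.002,0.09],0,1],[[0.001,0.002,0.09],0,1]]'

```text
time: 20.9
tool_pos: [0.5205, -0.0261, 0.0641]
ee_rot: [3.141, 0.0, 1.563]
wrist_force: [-2.4, -0.4, 5.6]
width: 0.0237
finger_force: 30.0
```

Request:
carry_out --steps '[[[0,0,0.002],0,1],[[0,0,0.004],0,1],[[-0.001,0,0.005],0,1],[[-0.001,0,0.005],0,1]]'

```text
time: 21.4
tool_pos: [0.5206, -0.0265, 0.0629]
ee_rot: [3.139, -0.0, 1.563]
wrist_force: [-8.2, 1.5, 19.6]
width: 0.0235
finger_force: 30.0
```

Request:
carry_out --steps '[[[0,-0.002,0],0,1],[[0,-0.002,0],0,1],[[0,-0.002,0],0,1],[[0,-0.002,0],0,1],[[0,-0.002,0],0,1],[[0,-0.002,0],0,1],[[0,-0.002,0],0,1],[[0,-0.002,0],0,1],[[0,-0.002,0],0,1],[[0,-0.002,0],0,1]]'

```text
time: 22.65
tool_pos: [0.5207, -0.0265, 0.063]
ee_rot: [3.135, -0.0, 1.563]
wrist_force: [-3.5, 1.9, 17.1]
width: 0.0236
finger_force: 30.0
```

```bash
python3 -c "
from h import *
go([.5195,-.0255,.062],1.561)
s=snap('wrist','w7.png'); bub(s,r=(288,342),ztop=.12)"
```

```text
t 22.65 shift [ 0.001  -0.0012  0.001 ] turn 0.014 F [-3.5  1.9 17.1] tcp [ 0.5207 -0.0265  0.063 ] [ 3.135 -0.     1.563] w 0.023649843873586693
288 [200 254  89] -0.0134
290 [209 255  92] -0.0144
292 [30 16 51] -0.0154
294 [109 175  69] -0.0165
296 [206 255  91] -0.0175
298 [196 254  80] -0.0185
300 [243 251 224] -0.0196
302 [254 254 253] -0.0206
304 [255 255 254] -0.0217
306 [255 255 254] -0.0227
308 [255 255 254] -0.0238
310 [255 255 254] -0.0249
312 [255 255 254] -0.0259
314 [255 255 254] -0.027
316 [255 255 254] -0.0281
318 [255 255 255] -0.0292
320 [255 255 255] -0.0302
322 [205 254  91] -0.0313
324 [198 254  87] -0.0324
326 [199 254  88] -0.0335
328 [192 255  83] -0.0346
330 [41 24 61] -0.0357
332 [146 240  74] -0.0368
334 [199 254  88] -0.0379
336 [197 253  87] -0.039
338 [197 253  87] -0.0401
340 [197 253  87] -0.0413
```

View pics/w7.png

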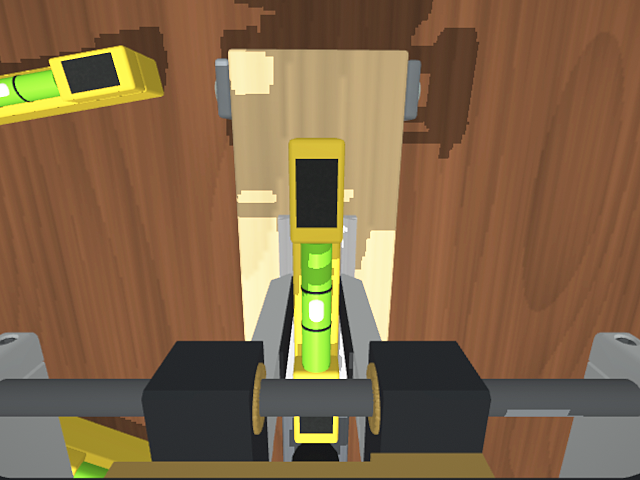

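The bubble now covers rows 300–321, between the lines at rows 292 and 330, with about 17 N of push. Handing in.

```bash
python3 -c "
from h import *
print(robot.close_job())"
```

```text
the job is handed in; nothing more can be done
None
```

I handed the job in at about 22.7 s with the level still pressed in the slot against the stop (about 17 N) and the bubble between the lines, about 0.5 mm off the middle; no verdict came back, and I judged the shelf home from the push and the bubble rather than measuring it.

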